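# Shut the engraver's punch chest

### The arm

A 6-joint arm with a two-finger parallel gripper is mounted at the origin on the work surface. World frame = base frame: x ahead of the robot, y to its left, z up, the work surface at z = 0. Lengths are in m, angles in rad, forces in N, time in s.
With the tool pointing down it reaches from about 0.325 to 0.9 m from the base axis. Payload 3.5 kg.
Tool frame: the origin (TCP) lies midway between the tips of the shut fingers; the grasp point (between the pads) lies 19 mm behind it; z points along the fingers, y is the line along which they close (so a half turn about z gives the same grasp; the last joint's range is limited). The gripper opens to 85 mm and grips with 20 to 120 N. Pads are 22 mm wide; open, the fingers measure 114 mm over their backs; the gripper's body (76 mm by 85 mm) begins 54 mm behind the grasp point. The pads swing forward as they close: fully open they stand 13 mm farther back than shut.
Start: joints at [-1.29, 0.276, -0.026, 1.268, 0, 1.467], TCP at [0.234, -0.58, 0.231] pointing down, gripper open.
Joint ranges: [-3.12, 3.12], [-0.85, 1.88], [-1.08, 1.24], [-1.95, 2.15], [-1.57, 1.53], [-3.14, 3.14]. Speed limits (rad/s): [2.57, 2.57, 3.14, 3.14, 3.14, 3.14].

### API

Orientations are given as a rotation vector (axis times angle).
In Python, from cell import r gives the robot as it stands. The module is installed in compiled form; this text tells all that it offers.
- The arm moves only by the shell command python3 -m handwheel 'ROWS' [OPENING]. ROWS is JSON, a list of rows, each an object of numbers: "dx", "dy", "dz": the shift along the world's x, y, z as a fraction of full scale; "wx", "wy", "wz": the turn, a rotation vector about the world's x, y, z as a fraction of full scale. A call has exactly 5 rows; each row is the pose to reach, as a shift and turn from the pose commanded when the call began; what a row does not reach only later rows make up. Full scale, the value 1, is 10 cm for a shift and pi/2 rad for a turn. A row lasts 1/12 s, in which the tool goes at most 41.7 mm and 7.16 degrees, less where a joint would pass 70% of its speed; a pose out of reach is approached as far as the arm can. A call with a number of a shift or a turn outside -1 to 1 is refused whole. A call with a gripper value outside its range is refused whole. OPENING is the closure in counts, from 0 (fully open) to 255 (shut), set as the call begins (- or left out, the last holds). The fingers move at their own pace and stop on an object; the grip force is fixed at half the most. Time passes only in rows, so rows that repeat a pose let the fingers close, or fill a call up. It gives the time, the measured TCP pose, the force, the opening and the grip force at its end, in the units of the state.
- r.get_state(): the state, without advancing time (a new reading comes with each control period).
- r.grab_frame(name): name is "scene" or "top"; returns the picture (420x560x3 uint8, red, green, blue); there is no depth.
- r.camera_info(name): a dict with "intrinsics" (3x3 intrinsics, pixels), "dist" ([k1, k2, p1, p2, k3] as OpenCV has them; the pictures are not rectified), "R" (3x3) and "t" (3): a world point X has camera coordinates R X + t. Camera axes: x right, y down, z forward; pixel columns grow to the right and rows downward; lengths in m; the calibration is good to about 2 mm. A picture is of the moment at which its call begins. camera_info takes no time and is no camera call.
- r.close_job(): hands the job in; it is judged then, once.
The state is a dict: "time": time; "q": joint angles; "joint_vel": joint speeds; "effort": joint torques, N m; "ee_pos": TCP position; "orientation": TCP orientation; "contact_force": force on the tool from outside, world axes, zero at the start; "wrist_torque": the same for the moment, N m; "finger_gap": finger opening in m; "grip_force": force on a finger pad.
Only numpy, scipy, OpenCV 4.12 (cv2) and the standard library are available. Lean on these libraries where they do the work, as an engineer would, in place of code of your own. Each camera call takes 0.05 s, during which the arm holds its last target. There are 200 camera calls.

### The job

Close up the engraver's punch chest: with your fingertips push both open drawers fully home, and only then push the raised lid all the way down, so that its front lip drops over the drawer fronts. Push smoothly without slamming anything, grasp and lift nothing, leave the dish and punches lying in the chest's upper well and everything else on the bench where it is, and finish clear of the chest.

Things in the scene. Friction and masses are not known exactly. Their poses are not given: they have to be found in the camera images.
- chest: Wooden punch chest screwed to the bench, 150 mm deep (x), 260 mm wide (y), 115 mm high without lid. Origin: on the bench under its middle; z up; -x points out of the front (drawers, towards the robot, give or take yaw). Shut drawers' front faces lie at x = -72 mm in this frame. Under the lid an open well 34 mm deep, its floor 81 mm up.
- drawer_left (a joint): How far the left drawer (chest y = +63.5 mm) is pulled out, m: 0 is fully shut against its stop, growing as it slides out along the chest's -x. About 1 to 2 N of friction, no spring; it stays where it is left.
- drawer_right (a joint): The same for the right drawer (chest y = -63.5 mm).
- left_front (a point): Centre of the left drawer's pale flat front face (123 mm wide, 92 mm high, 12 mm thick, spanning 14 to 106 mm above the bench; no handle, only a flush brass inlay). Moves with the drawer. Axes as the chest's: -x points out of the front face.
- right_front (a point): The same for the right drawer.
- lid (a joint): Angle of the lid, rad: 0 is shut (lying level on the chest), growing as its front edge rises; pi/2 would be upright. Stiff hinge: it stays at any angle; about 1 to 5 N near the front edge pushes it down.
- lid_hinge (a point): Middle of the lid's hinge line (along the chest's y), at the chest's rear top edge, 115 mm above the bench, at chest x = +75 mm. Axes as the chest's.
- lid_edge (a point): Middle of the lid's free front edge on its outer face, 158 mm from the hinge line. The lid is a 10 mm board, 260 mm wide, underside through the hinge line; a lip at the free edge reaches 15 mm below the underside. Axes turn with the lid: z is the outward normal (up when shut), -x runs from hinge to free edge. Shut, the outer face is level, 125 mm above the bench.
- dish: Small steel dish, 84 mm across, 18 mm high, loose in the well; leave it. Origin under its centre.
- punch0: Dark steel punch, 105 mm long (along its x), 9 mm thick, loose in the well; leave it. Origin under its middle.
- punch1: Bright steel punch, same size, loose in the well; leave it.
- pitch_bowl_a: Black pitch bowl with a dark engraved plate set in it, 190 mm across, 62 mm high, loose; leave it. Origin under its centre.
- pitch_bowl_b: Black pitch bowl with a bright plate, 160 mm across, 57 mm high, loose; leave it. Origin under its centre.
- hammer: Hammer lying on the bench crosswise between robot and chest, 260 mm long, 26 mm high, head towards its +x; leave it. Origin under its middle.
- clear_tray: Clear plastic tray with pens, 110 x 170 mm, 55 mm high, loose; leave it. Origin under its centre.
- polish_jar: Amber glass jar with a brass cap, 64 mm across, 85 mm high, loose; leave it. Origin under its centre.

How it is judged:
On the way, in this order (a step that is already met when the one before it is completed fails the run):
1. both drawers are fully home while the lid is still up (value of joint each of drawer_left, drawer_right below 0.004 m and value of joint lid above 0.6 rad), for 0.2 s.
2. the lid is shut (value of joint lid below 0.035 rad), for 0.2 s.
At the end, for the whole second after the job is handed in: both drawers within 4 mm of fully shut, the lid within 0.035 rad (about 5 mm at its edge) of fully shut, dish and punches within 20 mm and every other loose thing within 30 mm of where it started (value of joint each of drawer_left, drawer_right below 0.004 m and value of joint lid below 0.035 rad and distance of each of dish, punch0, punch1 from where it was at the start of the episode below 0.02 m and distance of each of pitch_bowl_a, pitch_bowl_b, hammer, clear_tray, polish_jar from where it was at the start of the episode below 0.03 m); the robot touches nothing.
It fails at once if the lid is brought down while a drawer still stands open (value of joint lid below 0.5 rad and value of joint any of drawer_left, drawer_right above 0.01 m).
It fails at once if a drawer is slammed (faster than 0.5 m/s) or the lid is slammed (faster than 4 rad/s) (velocity of joint any of drawer_left, drawer_right below -0.5 m/s or velocity of joint lid below -4 rad/s).
It fails at once if the dish or a punch is moved or lifted more than 20 mm, or another loose thing more than 30 mm (distance of any of dish, punch0, punch1 from where it was at the start of the episode above 0.02 m or distance of any of pitch_bowl_a, pitch_bowl_b, hammer, clear_tray, polish_jar from where it was at the start of the episode above 0.03 m).
It also fails if it takes over 64 s, if anything falls off the work surface, if the arm or the gripper's body presses on something with over 40 N, if the wrist force passes 120 N, or if a joint passes its speed limit or range.

## Working session

There is one attempt and no reset: what is moved stays moved. The work goes in short steps, Python scripts to look and compute and a shell command to move; the robot and the scene stay as the last step left them, time stands still between calls to the robot, and variables do not carry over. Pictures are saved under pics/ and viewed, at most 10 in all, crops included, and the job is handed in when it is done.

```bash
mkdir -p pics; python3 - <<'E'
from cell import r
import cv2,json
for n in("scene","top"):
    f=r.grab_frame(n); cv2.imwrite(f"pics/{n}0.png",cv2.resize(f[:,:,::-1],(800,600),interpolation=cv2.INTER_CUBIC))
    c=r.camera_info(n); print(n,c)
s=r.get_state();print(s['time'],s['ee_pos'],s['orientation'],s['contact_force'],s['finger_gap'])
E
```

```text
scene {'intrinsics': array([[391.15120361,   0.        , 278.60783817],
       [  0.        , 391.15120361, 208.22232591],
       [  0.        ,   0.        ,   1.        ]]), 'dist': array([-0.0533484,  0.       ,  0.       ,  0.       ,  0.       ]), 'R': array([[ 0.69333008,  0.72052152, -0.01192228],
       [ 0.59089274, -0.57790764, -0.56291077],
       [-0.4124793 ,  0.38323818, -0.82643168]]), 't': array([-0.36096898, -0.25579143,  1.4306446 ])}
top {'intrinsics': array([[541.27903899,   0.        , 275.39462971],
       [  0.        , 541.27903899, 210.35865915],
       [  0.        ,   0.        ,   1.        ]]), 'dist': array([-0.04399792,  0.        ,  0.        ,  0.        ,  0.        ]), 'R': array([[ 0.01512084, -0.99978513,  0.01417928],
       [-0.99041009, -0.01692371, -0.13711837],
       [ 0.13732888, -0.01196996, -0.99045318]]), 't': array([-0.00824505,  0.51359474,  1.29677499])}
0.1 [ 0.2338241  -0.57885759  0.23026265] [-3.08197533e+00 -5.98729438e-01  2.70977204e-04] [-0.23534443  0.32516792  0.65663299] 0.08541329037330869
```

View pics/scene0.png

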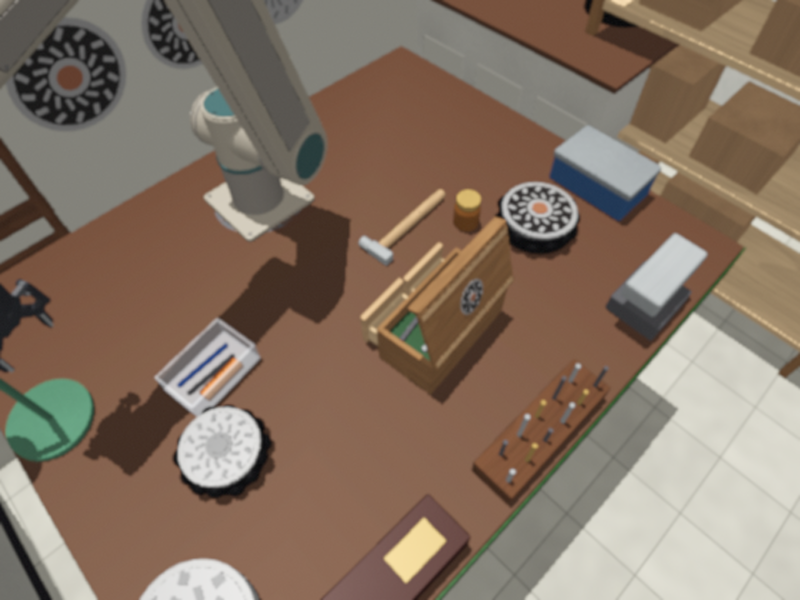

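View pics/top0.png

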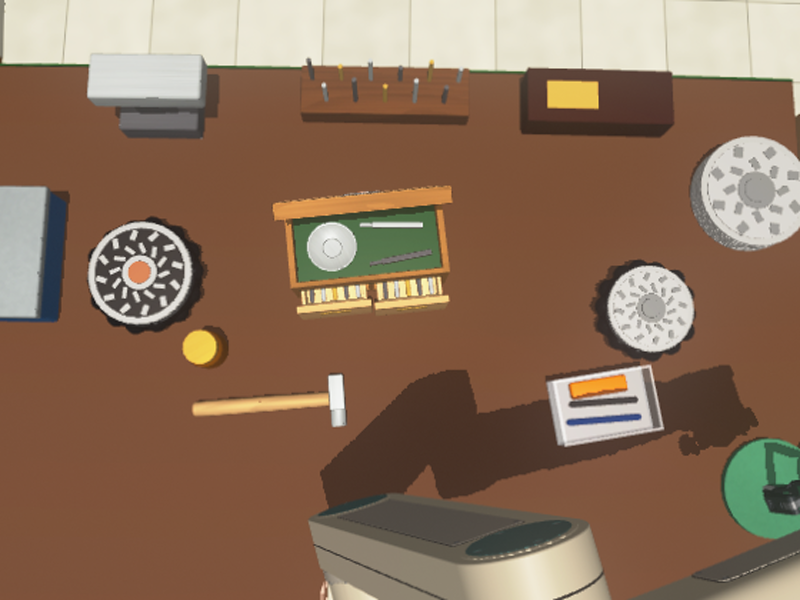

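The scene view shows the chest with its lid raised to about upright. In the top view (800-wide) the left and right drawer fronts are near (335,308) and (412,302), and the hammer is near (270,402). I'll enlarge the chest.

```bash
python3 - <<'E'
from cell import r
import cv2
f=r.grab_frame("top")[120:230,182:332,::-1]
cv2.imwrite("pics/top1.png",cv2.resize(f,(750,550),interpolation=cv2.INTER_CUBIC))
E
```

```text
(no output)
```

View pics/top1.png

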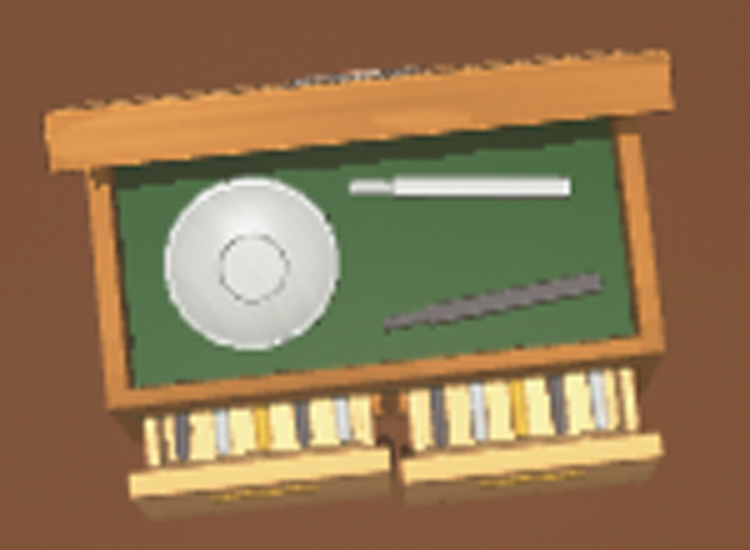

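The crop (5×, offset 182,120) shows the chest front rim corners at (107,408) and (663,350). The left drawer's front top edge runs (130,496)–(390,470) and the right's (403,482)–(662,455). The lid's free edge band has its outer corners at (47,113) and (670,53).

```bash
cat > h.py <<'E'
from cell import r
import cv2,numpy as np
def cam(n):
    c=r.camera_info(n); return [np.array(c[k],float) for k in("intrinsics","dist","R","t")]
def ray(n,px,z):
    K,d,R,t=cam(n); u=cv2.undistortPoints(np.array([[px]],float),K,d)[0,0]
    o=-R.T@t; v=R.T@np.array([u[0],u[1],1]); return o+v*(z-o[2])/v[2]
def proj(n,X):
    K,d,R,t=cam(n); return cv2.projectPoints(np.array(X,float).reshape(-1,1,3),cv2.Rodrigues(R)[0],t,K,d)[0][:,0]
E
python3 - <<'E'
from h import *
from scipy.optimize import least_squares
px=lambda a,b:np.array([182+a/5-.4,120+b/5-.4])
P=lambda a,b,z:ray("top",px(a,b),z)
def pts(p):
    x,y,w,dl,dr,th=p; c,s=np.cos(w),np.sin(w)
    L=[[-.075,.13,.115],[-.075,-.13,.115],[-.072-dl,.125,.106],[-.072-dl,.002,.106],[-.072-dr,-.002,.106],[-.072-dr,-.125,.106]]
    e=np.array([.075-.158*np.cos(th)+.01*np.sin(th),0,.115+.158*np.sin(th)+.01*np.cos(th)])
    f=np.array([.075-.158*np.cos(th)-.015*np.sin(th),0,.115+.158*np.sin(th)-.015*np.cos(th)])
    L+=[e+[0,.13,0],e-[0,.13,0],f+[0,.13,0],f-[0,.13,0]]
    return np.array(L)@np.array([[c,s,0],[-s,c,0],[0,0,1]])+[x,y,0]
obs=np.array([px(*q) for q in[(107,408),(663,350),(130,496),(390,470),(403,482),(662,455),(47,113),(670,53),(50,170),(675,107)]])
f=least_squares(lambda p:(proj("top",pts(p))-obs).ravel(),[.6,.05,.05,.04,.04,1.4])
print(f.x.round(4)); print(f.fun.reshape(-1,2).round(1).tolist())
x,y,w,dl,dr,th=f.x;c,s=np.cos(w),np.sin(w)
W=lambda a,b:(x+c*a-s*b,y+s*a+c*b)
print("fronts",W(-.072-dl,.0635),W(-.072-dr,-.0635),"shut",W(-.072,.0635),W(-.072,-.0635))
print("edge",pts(f.x)[6:].round(3).tolist())
for n,a,z in[("hamL",(193,408),.01),("hamHeadTop",(337,376),.026),("hamHeadBot",(338,425),.026),("jar",(201,347),.085)]: print(n,ray("top",np.array(a)*.7,z).round(3))
E
```

```text
[0.6116 0.0484 0.1186 0.0444 0.0505 1.1909]
[[0.2, -0.2], [0.4, 0.2], [-0.3, 0.1], [0.4, -0.1], [-0.2, -0.1], [0.5, 0.0], [-0.5, -0.3], [-0.3, -0.5], [0.4, 0.2], [-0.4, 0.7]]
fronts (np.float64(0.48853505272169045), np.float64(0.09766204781324742)) (np.float64(0.4975167620372146), np.float64(-0.029166156946338992)) shut (np.float64(0.532595088779261), np.float64(0.10291224276239883)) (np.float64(0.5476221027347739), np.float64(-0.023195603351872845))
edge [[0.622, 0.181, 0.265], [0.652, -0.078, 0.265], [0.599, 0.178, 0.256], [0.629, -0.08, 0.256]]
hamL [0.324 0.342 0.01 ]
hamHeadTop [0.383 0.094 0.026]
hamHeadBot [0.3   0.091 0.026]
jar [0.424 0.316 0.085]
```

The fit is good (under 0.7 px): yaw is 0.119 rad, the drawers are out 44 and 50 mm, and the lid is at 1.19 rad. Next I shut the fingers and travel to in front of the left drawer, turning the wrist by +165° so that joint 6 stays in range.

```bash
python3 -m handwheel '[{"dx":0.2,"dy":0.2,"wz":0.06},{"dx":0.4,"dy":0.4,"wz":0.12},{"dx":0.6,"dy":0.6,"wz":0.18},{"dx":0.8,"dy":0.8,"wz":0.24},{"dx":0.95,"dy":1,"wz":0.3}]' 255
python3 -m handwheel '[{"dx":0.2,"dy":0.2,"wz":0.06},{"dx":0.4,"dy":0.4,"wz":0.12},{"dx":0.6,"dy":0.6,"wz":0.18},{"dx":0.8,"dy":0.8,"wz":0.24},{"dx":0.95,"dy":1,"wz":0.3}]' | tail -3
python3 -m handwheel '[{"dy":0.2,"wz":0.06},{"dy":0.4,"wz":0.12},{"dy":0.6,"wz":0.18},{"dy":0.8,"wz":0.24},{"dy":1,"wz":0.3}]' >/dev/null
python3 -m handwheel '[{"dy":0.2,"wz":0.06},{"dy":0.4,"wz":0.12},{"dy":0.6,"wz":0.18},{"dy":0.8,"wz":0.24},{"dy":1,"wz":0.3}]' >/dev/null
python3 -m handwheel '[{"dy":0.2,"wz":0.06},{"dy":0.4,"wz":0.12},{"dy":0.6,"wz":0.18},{"dy":0.8,"wz":0.24},{"dy":1,"wz":0.3}]' >/dev/null
python3 -m handwheel '[{"dy":0.2,"wz":0.06},{"dy":0.4,"wz":0.12},{"dy":0.6,"wz":0.18},{"dy":0.8,"wz":0.24},{"dy":1,"wz":0.3}]' >/dev/null
python3 -m handwheel '[{"dy":0.2,"wz":0.03},{"dy":0.4,"wz":0.03},{"dy":0.6,"wz":0.03},{"dy":0.76,"wz":0.03},{"dy":0.76,"wz":0.03}]'
python3 -c "
from cell import r
s=r.get_state();print(s['q'],s['orientation'])"
```

```text
[-1.29040333e+00  2.77003071e-01 -2.76083903e-02  1.26799824e+00
  1.26124097e-05  1.46741515e+00] [-3.08215793e+00 -5.98793722e-01  2.31907148e-04]schema error: expected keys dx, dy, dz, wx, wy, wz
schema error: expected keys dx, dy, dz, wx, wy, wz
schema error: expected keys dx, dy, dz, wx, wy, wz
schema error: expected keys dx, dy, dz, wx, wy, wz
schema error: expected keys dx, dy, dz, wx, wy, wz
schema error: expected keys dx, dy, dz, wx, wy, wz
schema error: expected keys dx, dy, dz, wx, wy, wz
```

All six keys are needed in every row.

```bash
python3 -m handwheel '[{"dx":0.2,"dy":0.2,"dz":0,"wx":0,"wy":0,"wz":0.06},{"dx":0.4,"dy":0.4,"dz":0,"wx":0,"wy":0,"wz":0.12},{"dx":0.6,"dy":0.6,"dz":0,"wx":0,"wy":0,"wz":0.18},{"dx":0.8,"dy":0.8,"dz":0,"wx":0,"wy":0,"wz":0.24},{"dx":0.95,"dy":1,"dz":0,"wx":0,"wy":0,"wz":0.3}]' 255
python3 -m handwheel '[{"dx":0.2,"dy":0.2,"dz":0,"wx":0,"wy":0,"wz":0.06},{"dx":0.4,"dy":0.4,"dz":0,"wx":0,"wy":0,"wz":0.12},{"dx":0.6,"dy":0.6,"dz":0,"wx":0,"wy":0,"wz":0.18},{"dx":0.8,"dy":0.8,"dz":0,"wx":0,"wy":0,"wz":0.24},{"dx":0.95,"dy":1,"dz":0,"wx":0,"wy":0,"wz":0.3}]'
python3 -m handwheel '[{"dx":0,"dy":0.2,"dz":0,"wx":0,"wy":0,"wz":0.06},{"dx":0,"dy":0.4,"dz":0,"wx":0,"wy":0,"wz":0.12},{"dx":0,"dy":0.6,"dz":0,"wx":0,"wy":0,"wz":0.18},{"dx":0,"dy":0.8,"dz":0,"wx":0,"wy":0,"wz":0.24},{"dx":0,"dy":1,"dz":0,"wx":0,"wy":0,"wz":0.3}]' >/dev/null
python3 -m handwheel '[{"dx":0,"dy":0.2,"dz":0,"wx":0,"wy":0,"wz":0.06},{"dx":0,"dy":0.4,"dz":0,"wx":0,"wy":0,"wz":0.12},{"dx":0,"dy":0.6,"dz":0,"wx":0,"wy":0,"wz":0.18},{"dx":0,"dy":0.8,"dz":0,"wx":0,"wy":0,"wz":0.24},{"dx":0,"dy":1,"dz":0,"wx":0,"wy":0,"wz":0.3}]' >/dev/null
python3 -m handwheel '[{"dx":0,"dy":0.2,"dz":0,"wx":0,"wy":0,"wz":0.06},{"dx":0,"dy":0.4,"dz":0,"wx":0,"wy":0,"wz":0.12},{"dx":0,"dy":0.6,"dz":0,"wx":0,"wy":0,"wz":0.18},{"dx":0,"dy":0.8,"dz":0,"wx":0,"wy":0,"wz":0.24},{"dx":0,"dy":1,"dz":0,"wx":0,"wy":0,"wz":0.3}]' >/dev/null
python3 -m handwheel '[{"dx":0,"dy":0.2,"dz":0,"wx":0,"wy":0,"wz":0.06},{"dx":0,"dy":0.4,"dz":0,"wx":0,"wy":0,"wz":0.12},{"dx":0,"dy":0.6,"dz":0,"wx":0,"wy":0,"wz":0.18},{"dx":0,"dy":0.8,"dz":0,"wx":0,"wy":0,"wz":0.24},{"dx":0,"dy":1,"dz":0,"wx":0,"wy":0,"wz":0.3}]' >/dev/null
python3 -m handwheel '[{"dx":0,"dy":0.2,"dz":0,"wx":0,"wy":0,"wz":0.03},{"dx":0,"dy":0.4,"dz":0,"wx":0,"wy":0,"wz":0.03},{"dx":0,"dy":0.6,"dz":0,"wx":0,"wy":0,"wz":0.03},{"dx":0,"dy":0.76,"dz":0,"wx":0,"wy":0,"wz":0.03},{"dx":0,"dy":0.76,"dz":0,"wx":0,"wy":0,"wz":0.03}]'
python3 -c "
from cell import r
s=r.get_state();print(s['q'],s['orientation'])"
```

```text
time: 0.57
ee_pos: [0.3301, -0.4783, 0.2309]
orientation: [-2.855, -1.309, -0.001]
contact_force: [1.0, -0.4, 0.3]
finger_gap: 0.0254
grip_force: 0.0
time: 0.98
ee_pos: [0.4252, -0.3783, 0.231]
orientation: [-2.471, -1.94, -0.001]
contact_force: [0.3, 0.7, -0.2]
finger_gap: 0.0002
grip_force: 0.0
time: 3.07
ee_pos: [0.4236, 0.0985, 0.2311]
orientation: [0.188, -3.136, -0.002]
contact_force: [0.2, -0.8, -0.4]
finger_gap: -0.0002
grip_force: 0.0
[ 7.88420331e-02 -6.54578703e-02 -4.10642029e-01  1.22602875e+00
  1.00623973e-03 -4.11073196e-02] [ 1.88276614e-01 -3.13550917e+00 -1.56775347e-03]
```

```bash
python3 -m handwheel '[{"dx":0,"dy":0,"dz":-0.2,"wx":0,"wy":0,"wz":0},{"dx":0,"dy":0,"dz":-0.4,"wx":0,"wy":0,"wz":0},{"dx":0,"dy":0,"dz":-0.6,"wx":0,"wy":0,"wz":0},{"dx":0,"dy":0,"dz":-0.8,"wx":0,"wy":0,"wz":0},{"dx":0,"dy":0,"dz":-1,"wx":0,"wy":0,"wz":0}]' >/dev/null
python3 -m handwheel '[{"dx":0,"dy":0,"dz":-0.2,"wx":0,"wy":0,"wz":0},{"dx":0,"dy":0,"dz":-0.4,"wx":0,"wy":0,"wz":0},{"dx":0,"dy":0,"dz":-0.56,"wx":0,"wy":0,"wz":0},{"dx":0.1,"dy":0,"dz":-0.56,"wx":0,"wy":0,"wz":0},{"dx":0.3,"dy":0,"dz":-0.56,"wx":0,"wy":0,"wz":0}]'
python3 -m handwheel '[{"dx":0.06,"dy":0,"dz":0,"wx":0,"wy":0,"wz":0},{"dx":0.12,"dy":0,"dz":0,"wx":0,"wy":0,"wz":0},{"dx":0.18,"dy":0.01,"dz":0,"wx":0,"wy":0,"wz":0},{"dx":0.24,"dy":0.02,"dz":0,"wx":0,"wy":0,"wz":0},{"dx":0.3,"dy":0.03,"dz":0,"wx":0,"wy":0,"wz":0}]'
```

```text
time: 3.9
ee_pos: [0.4507, 0.0958, 0.0738]
orientation: [0.183, -3.13, 0.001]
contact_force: [0.4, -0.9, 0.6]
finger_gap: 0.0
grip_force: 0.0
time: 4.32
ee_pos: [0.4836, 0.0993, 0.0755]
orientation: [0.183, -3.135, 0.001]
contact_force: [-1.7, -1.2, 0.7]
finger_gap: 0.0
grip_force: 0.8
```

```bash
python3 -m handwheel '[{"dx":0.05,"dy":0.005,"dz":0,"wx":0,"wy":0,"wz":0},{"dx":0.1,"dy":0.01,"dz":0,"wx":0,"wy":0,"wz":0},{"dx":0.15,"dy":0.015,"dz":0,"wx":0,"wy":0,"wz":0},{"dx":0.2,"dy":0.02,"dz":0,"wx":0,"wy":0,"wz":0},{"dx":0.25,"dy":0.03,"dz":0,"wx":0,"wy":0,"wz":0}]'
```

```text
time: 4.73
ee_pos: [0.5055, 0.1021, 0.0747]
orientation: [0.183, -3.128, 0.001]
contact_force: [-16.6, -2.8, 12.6]
finger_gap: 0.0004
grip_force: 9.0
```

```bash
python3 - <<'E'
from h import *
f=r.grab_frame("top")[120:230,182:332,::-1]; g=r.grab_frame("scene")[150:280,220:380,::-1]
a=cv2.resize(f,(450,330),interpolation=cv2.INTER_CUBIC); b=cv2.resize(g,(350,284),interpolation=cv2.INTER_CUBIC)
b=cv2.copyMakeBorder(b,0,46,0,0,cv2.BORDER_CONSTANT)
cv2.imwrite("pics/c2.png",np.hstack([a,b]))
s=r.get_state(); print(s['contact_force'],s['wrist_torque'],s['ee_pos'])
E
```

```text
[-8.9208196  -0.96050764  6.54336118] [-0.25087981  1.66670841  0.02099169] [0.50535133 0.10209803 0.0744965 ]
```

View pics/c2.png

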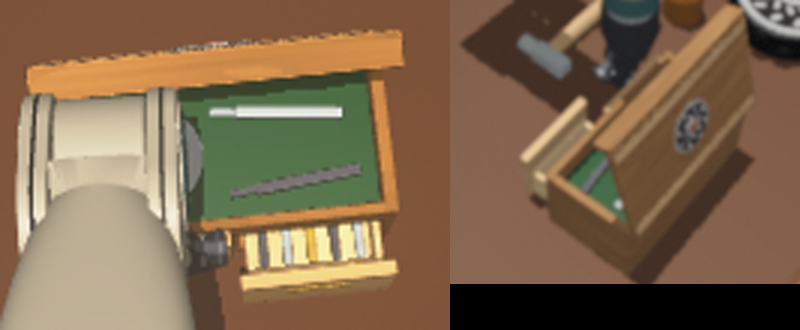

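The top view shows the wrist housing standing right against the lid's lower edge, at about row 95 of the left half. The left drawer is partly in. The wrist is probably bearing on something, so I'll back off and lean the tool back 36° so that only the tips reach forward.

```bash
python3 -m handwheel '[{"dx":-0.1,"dy":0,"dz":0,"wx":0,"wy":0,"wz":0},{"dx":-0.25,"dy":0,"dz":0,"wx":0,"wy":0,"wz":0},{"dx":-0.4,"dy":0,"dz":0,"wx":0,"wy":0,"wz":0},{"dx":-0.55,"dy":0,"dz":0,"wx":0,"wy":0,"wz":0},{"dx":-0.6,"dy":0,"dz":0,"wx":0,"wy":0,"wz":0}]'
python3 -m handwheel '[{"dx":0,"dy":0,"dz":0,"wx":0,"wy":-0.08,"wz":0},{"dx":0,"dy":0,"dz":0,"wx":0,"wy":-0.16,"wz":0},{"dx":0,"dy":0,"dz":0,"wx":0,"wy":-0.24,"wz":0},{"dx":0,"dy":0,"dz":0,"wx":0,"wy":-0.32,"wz":0},{"dx":0,"dy":0,"dz":0,"wx":0,"wy":-0.4,"wz":0}]'
python3 - <<'E'
from h import *
f=r.grab_frame("top")[120:230,182:332,::-1]
cv2.imwrite("pics/t3.png",cv2.resize(f,(750,550),interpolation=cv2.INTER_CUBIC))
E
```

```text
time: 5.25
ee_pos: [0.4469, 0.1026, 0.075]
orientation: [0.184, -3.135, -0.0]
contact_force: [-0.1, 0.0, -0.9]
finger_gap: -0.0003
grip_force: 0.0
time: 5.67
ee_pos: [0.4501, 0.1027, 0.0771]
orientation: [-0.147, 2.512, -0.047]
contact_force: [0.8, 0.5, -1.6]
finger_gap: -0.0005
grip_force: 0.0
```

View pics/t3.png

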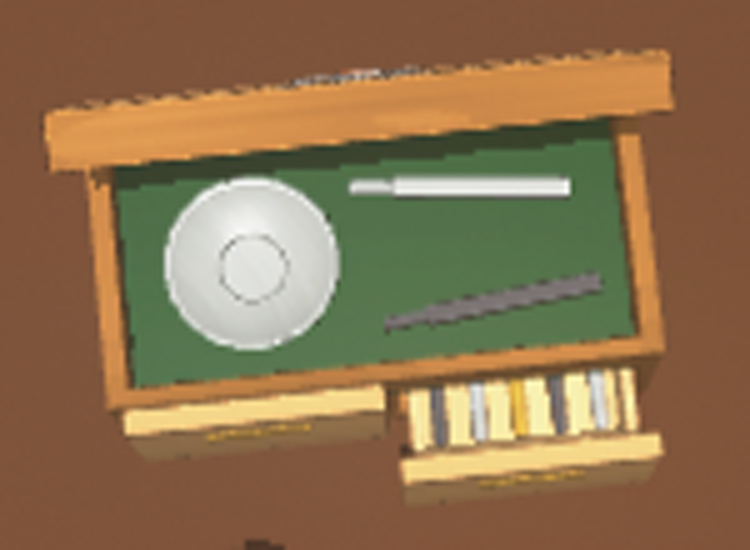

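The left drawer's front edge is now at (127,433)–(385,407), still about 14 mm out. The lid and the contents of the well are unmoved. I'll push on with the leaned tool.

```bash
python3 -m handwheel '[{"dx":0.15,"dy":0,"dz":-0.05,"wx":0,"wy":0,"wz":0},{"dx":0.3,"dy":0,"dz":-0.1,"wx":0,"wy":0,"wz":0},{"dx":0.4,"dy":0,"dz":-0.1,"wx":0,"wy":0,"wz":0},{"dx":0.5,"dy":0,"dz":-0.1,"wx":0,"wy":0,"wz":0},{"dx":0.55,"dy":0,"dz":-0.1,"wx":0,"wy":0,"wz":0}]'
python3 -m handwheel '[{"dx":0.03,"dy":0,"dz":0,"wx":0,"wy":0,"wz":0},{"dx":0.06,"dy":0.01,"dz":0,"wx":0,"wy":0,"wz":0},{"dx":0.09,"dy":0.01,"dz":0,"wx":0,"wy":0,"wz":0},{"dx":0.12,"dy":0.01,"dz":0,"wx":0,"wy":0,"wz":0},{"dx":0.15,"dy":0.02,"dz":0,"wx":0,"wy":0,"wz":0}]'
```

```text
time: 6.13
ee_pos: [0.5075, 0.1026, 0.0666]
orientation: [-0.147, 2.52, -0.047]
contact_force: [0.7, 1.0, 0.1]
finger_gap: 0.0001
grip_force: 0.0
time: 6.55
ee_pos: [0.5097, 0.1032, 0.0592]
orientation: [-0.149, 2.54, -0.05]
contact_force: [-35.2, -4.8, 23.7]
finger_gap: 0.0
grip_force: 17.7
```

```bash
python3 -m handwheel '[{"dx":-0.05,"dy":0,"dz":0,"wx":0,"wy":0,"wz":0},{"dx":-0.1,"dy":0,"dz":0.05,"wx":0,"wy":0,"wz":0},{"dx":-0.3,"dy":0,"dz":0.05,"wx":0,"wy":0,"wz":0},{"dx":-0.5,"dy":0,"dz":0.05,"wx":0,"wy":0,"wz":0},{"dx":-0.7,"dy":0,"dz":0.05,"wx":0,"wy":0,"wz":0}]'
python3 - <<'E'
from h import *
w=.1186;c,s=np.cos(w),np.sin(w)
def C(a,b,z):
    p=ray("top",(182+a/5-.4,120+b/5-.4),z)-[.6116,.0484,0]; return (c*p[0]+s*p[1],-s*p[0]+c*p[1])
for q in[(127,433),(385,407)]: print(q,C(*q,.106))
f=r.grab_frame("top")[165:230,182:332,::-1]; g=r.grab_frame("scene")[165:255,240:360,::-1]
cv2.imwrite("pics/c4.png",np.vstack([cv2.resize(f,(600,260),interpolation=3),cv2.resize(g,(600,330),interpolation=3)]))
E
```

```text
time: 6.97
ee_pos: [0.4494, 0.1046, 0.0711]
orientation: [-0.147, 2.521, -0.047]
contact_force: [-0.1, -0.2, -0.9]
finger_gap: -0.0
grip_force: 0.0
(127, 433) (np.float64(-0.08671316613873734), np.float64(0.12306989439825))
(385, 407) (np.float64(-0.08667920528211244), np.float64(0.0022847941804316537))
```

View pics/c4.png

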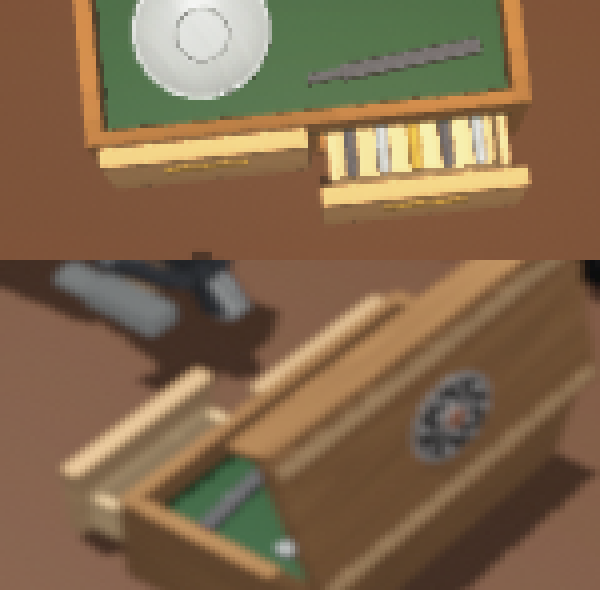

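The left front sits flush against the carcass: its face is at −86.7 mm in my fit, which is exactly one 12 mm front thickness ahead of the rim. So the rim is at −60, not −75, and my chest origin was off by 15 mm. The drawer is home, and the hard stop at 35 N agrees. Next is the right drawer, which is 35 mm open and should be home at a TCP x of about 0.523.

```bash
python3 -m handwheel '[{"dx":0,"dy":-0.2,"dz":0,"wx":0,"wy":0,"wz":0},{"dx":0,"dy":-0.4,"dz":0,"wx":0,"wy":0,"wz":0},{"dx":0,"dy":-0.6,"dz":0,"wx":0,"wy":0,"wz":0},{"dx":0,"dy":-0.8,"dz":0,"wx":0,"wy":0,"wz":0},{"dx":0,"dy":-1,"dz":0,"wx":0,"wy":0,"wz":0}]' >/dev/null
python3 -m handwheel '[{"dx":0,"dy":-0.2,"dz":0,"wx":0,"wy":0,"wz":0},{"dx":0,"dy":-0.33,"dz":0,"wx":0,"wy":0,"wz":0},{"dx":0.1,"dy":-0.33,"dz":0,"wx":0,"wy":0,"wz":0},{"dx":0.2,"dy":-0.33,"dz":0,"wx":0,"wy":0,"wz":0},{"dx":0.3,"dy":-0.33,"dz":0,"wx":0,"wy":0,"wz":0}]'
python3 -m handwheel '[{"dx":0.06,"dy":0,"dz":0,"wx":0,"wy":0,"wz":0},{"dx":0.12,"dy":0.01,"dz":0,"wx":0,"wy":0,"wz":0},{"dx":0.18,"dy":0.01,"dz":0,"wx":0,"wy":0,"wz":0},{"dx":0.24,"dy":0.02,"dz":0,"wx":0,"wy":0,"wz":0},{"dx":0.3,"dy":0.02,"dz":0,"wx":0,"wy":0,"wz":0}]'
python3 -m handwheel '[{"dx":0.04,"dy":0,"dz":0,"wx":0,"wy":0,"wz":0},{"dx":0.08,"dy":0.01,"dz":0,"wx":0,"wy":0,"wz":0},{"dx":0.11,"dy":0.01,"dz":0,"wx":0,"wy":0,"wz":0},{"dx":0.13,"dy":0.01,"dz":0,"wx":0,"wy":0,"wz":0},{"dx":0.13,"dy":0.01,"dz":0,"wx":0,"wy":0,"wz":0}]'
```

```text
time: 7.9
ee_pos: [0.4844, -0.0287, 0.0733]
orientation: [-0.148, 2.524, -0.047]
contact_force: [1.1, 0.1, 0.2]
finger_gap: 0.0003
grip_force: 0.0
time: 8.32
ee_pos: [0.5121, -0.0255, 0.0717]
orientation: [-0.15, 2.527, -0.045]
contact_force: [-1.0, 1.7, 0.7]
finger_gap: 0.0001
grip_force: 0.8
time: 8.73
ee_pos: [0.5247, -0.0254, 0.0718]
orientation: [-0.148, 2.527, -0.046]
contact_force: [-3.0, 1.0, 1.4]
finger_gap: -0.0002
grip_force: 1.2
```

```bash
python3 -m handwheel '[{"dx":0.02,"dy":0,"dz":0,"wx":0,"wy":0,"wz":0},{"dx":0.03,"dy":0,"dz":0,"wx":0,"wy":0,"wz":0},{"dx":0.04,"dy":0,"dz":0,"wx":0,"wy":0,"wz":0},{"dx":0.05,"dy":0,"dz":0,"wx":0,"wy":0,"wz":0},{"dx":0.05,"dy":0,"dz":0,"wx":0,"wy":0,"wz":0}]'
```

```text
time: 9.15
ee_pos: [0.5251, -0.0254, 0.0691]
orientation: [-0.146, 2.536, -0.047]
contact_force: [-16.3, -1.5, 10.1]
finger_gap: 0.0001
grip_force: 8.5
```

The right drawer is home: the force climbed at the stop with no further travel. I'll back off, straighten the tool while rising, and check with a refit that includes the lid angle.

```bash
python3 -m handwheel '[{"dx":-0.05,"dy":0,"dz":0,"wx":0,"wy":0,"wz":0},{"dx":-0.2,"dy":0,"dz":0.05,"wx":0,"wy":0,"wz":0},{"dx":-0.4,"dy":0,"dz":0.05,"wx":0,"wy":0,"wz":0},{"dx":-0.7,"dy":0,"dz":0.05,"wx":0,"wy":0,"wz":0},{"dx":-1,"dy":0,"dz":0.05,"wx":0,"wy":0,"wz":0}]'
python3 -m handwheel '[{"dx":0,"dy":0,"dz":0.2,"wx":0,"wy":0.08,"wz":0},{"dx":0,"dy":0,"dz":0.4,"wx":0,"wy":0.16,"wz":0},{"dx":0,"dy":0,"dz":0.6,"wx":0,"wy":0.24,"wz":0},{"dx":0,"dy":0,"dz":0.8,"wx":0,"wy":0.32,"wz":0},{"dx":0,"dy":0,"dz":1,"wx":0,"wy":0.4,"wz":0}]'
python3 - <<'E'
from h import *
f=r.grab_frame("top")[120:230,182:332,::-1]
cv2.imwrite("pics/t5.png",cv2.resize(f,(750,550),interpolation=cv2.INTER_CUBIC))
E
```

```text
time: 9.57
ee_pos: [0.4345, -0.0262, 0.0817]
orientation: [-0.149, 2.538, -0.042]
contact_force: [-42.7, 13.8, -25.5]
finger_gap: -0.0005
grip_force: 0.0
time: 9.98
ee_pos: [0.4376, -0.0272, 0.1862]
orientation: [-0.18, 3.081, -0.005]
contact_force: [0.6, -0.3, -0.5]
finger_gap: 0.0003
grip_force: 0.0
```

View pics/t5.png

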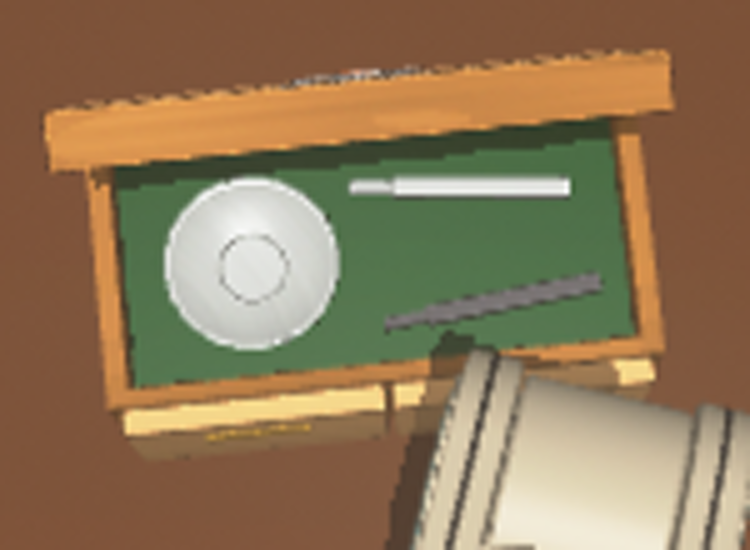

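Both fronts now sit flush with the carcass: left top edge (127,433)–(385,407), right ending at (655,382). The well contents and the lid are unmoved. Now I refit for the lid.

```bash
cat > fit.py <<'E'
from h import *
from scipy.optimize import least_squares
px=lambda a,b:np.array([182+a/5-.4,120+b/5-.4])
def pts(p):
    x,y,w,th=p; c,s=np.cos(w),np.sin(w)
    L=[[-.06,.13,.115],[-.06,-.13,.115],[-.072,.125,.106],[-.072,.002,.106],[-.072,-.125,.106]]
    e=np.array([.075-.158*np.cos(th)+.01*np.sin(th),0,.115+.158*np.sin(th)+.01*np.cos(th)])
    f=np.array([.075-.158*np.cos(th)-.015*np.sin(th),0,.115+.158*np.sin(th)-.015*np.cos(th)])
    L+=[e+[0,.13,0],e-[0,.13,0],f+[0,.13,0],f-[0,.13,0]]
    return np.array(L)@np.array([[c,s,0],[-s,c,0],[0,0,1]])+[x,y,0]
obs=np.array([px(*q) for q in[(107,408),(663,350),(127,433),(385,407),(655,382),(47,113),(670,53),(50,170),(675,107)]])
f=least_squares(lambda p:(proj("top",pts(p))-obs).ravel(),[.6,.05,.1,1.2])
print(f.x.round(4)); print(f.fun.reshape(-1,2).round(1).tolist())
x,y,w,th0=f.x;c,s=np.cos(w),np.sin(w)
print("e",pts(f.x)[5:7].round(3).tolist())
for th in [th0,1.1,.9,.7,.5,.3,.15,0]:
    a=.075-.13*np.cos(th)+.01*np.sin(th); z=.115+.13*np.sin(th)+.01*np.cos(th)
    print(round(th,2),"P",(x+c*a+s*0).round(4),(y+s*a).round(4),z.round(4))
E
python3 fit.py
```

```text
[0.5967 0.0464 0.1186 1.2828]
[[0.2, -0.3], [0.5, 0.2], [-0.7, 0.2], [0.2, 0.1], [0.2, -0.3], [-0.6, -0.4], [0.0, -0.6], [0.2, 0.3], [0.0, 0.7]]
e [[0.621, 0.18, 0.269], [0.652, -0.078, 0.269]]
1.28 P 0.6441 0.0521 0.2425
1.1 P 0.6215 0.0494 0.2354
0.9 P 0.5988 0.0467 0.223
0.7 P 0.5789 0.0443 0.2064
0.5 P 0.5627 0.0424 0.1861
0.3 P 0.5508 0.0409 0.163
0.15 P 0.5451 0.0403 0.1443
0 P 0.5421 0.0399 0.125
```

```bash
python3 -m handwheel '[{"dx":0,"dy":0.15,"dz":0.15,"wx":0,"wy":0,"wz":0},{"dx":0,"dy":0.3,"dz":0.4,"wx":0,"wy":0,"wz":0},{"dx":0,"dy":0.5,"dz":0.65,"wx":0,"wy":0,"wz":0},{"dx":0,"dy":0.7,"dz":0.9,"wx":0,"wy":0,"wz":0},{"dx":0,"dy":0.78,"dz":1,"wx":0,"wy":0,"wz":0}]' >/dev/null
python3 -m handwheel '[{"dx":0.1,"dy":0,"dz":0.15,"wx":0,"wy":0,"wz":0},{"dx":0.3,"dy":0,"dz":0.35,"wx":0,"wy":0,"wz":0},{"dx":0.5,"dy":0,"dz":0.5,"wx":0,"wy":0,"wz":0},{"dx":0.75,"dy":0,"dz":0.55,"wx":0,"wy":0,"wz":0},{"dx":1,"dy":0,"dz":0.55,"wx":0,"wy":0,"wz":0}]'
python3 -m handwheel '[{"dx":0.25,"dy":0,"dz":0,"wx":0,"wy":0,"wz":0},{"dx":0.5,"dy":0,"dz":0,"wx":0,"wy":0,"wz":0},{"dx":0.7,"dy":0,"dz":0,"wx":0,"wy":0,"wz":0},{"dx":0.9,"dy":0,"dz":0,"wx":0,"wy":0,"wz":0},{"dx":1,"dy":0,"dz":0,"wx":0,"wy":0,"wz":0}]'
python3 -m handwheel '[{"dx":0.15,"dy":0,"dz":0,"wx":0,"wy":0,"wz":0},{"dx":0.3,"dy":0,"dz":0,"wx":0,"wy":0,"wz":0},{"dx":0.45,"dy":0,"dz":0,"wx":0,"wy":0,"wz":0},{"dx":0.53,"dy":0,"dz":0,"wx":0,"wy":0,"wz":0},{"dx":0.53,"dy":0,"dz":0,"wx":0,"wy":0,"wz":0}]'
```

```text
time: 10.87
ee_pos: [0.539, 0.0509, 0.3395]
orientation: [-0.18, 3.076, -0.003]
contact_force: [-0.2, -0.2, -0.0]
finger_gap: 0.0003
grip_force: 0.0
time: 11.28
ee_pos: [0.6389, 0.0506, 0.3362]
orientation: [-0.179, 3.08, -0.003]
contact_force: [-0.5, -0.2, -1.1]
finger_gap: 0.0003
grip_force: 0.0
time: 11.7
ee_pos: [0.6905, 0.0509, 0.3365]
orientation: [-0.18, 3.082, -0.002]
contact_force: [0.4, -0.3, -0.1]
finger_gap: -0.0002
grip_force: 0.0
```

```bash
python3 -m handwheel '[{"dx":0,"dy":0,"dz":-0.15,"wx":0,"wy":0,"wz":0},{"dx":0,"dy":0,"dz":-0.35,"wx":0,"wy":0,"wz":0},{"dx":0,"dy":0,"dz":-0.6,"wx":0,"wy":0,"wz":0},{"dx":0,"dy":0,"dz":-0.8,"wx":0,"wy":0,"wz":0},{"dx":0,"dy":0,"dz":-0.93,"wx":0,"wy":0,"wz":0}]'
python3 -m handwheel '[{"dx":-0.05,"dy":0,"dz":0,"wx":0,"wy":0,"wz":0},{"dx":-0.12,"dy":0,"dz":0,"wx":0,"wy":0,"wz":0},{"dx":-0.2,"dy":0,"dz":0,"wx":0,"wy":0,"wz":0},{"dx":-0.28,"dy":0,"dz":0,"wx":0,"wy":0,"wz":0},{"dx":-0.35,"dy":0,"dz":0,"wx":0,"wy":0,"wz":0}]'
python3 -m handwheel '[{"dx":-0.08,"dy":0,"dz":-0.02,"wx":0,"wy":0,"wz":0},{"dx":-0.16,"dy":0,"dz":-0.05,"wx":0,"wy":0,"wz":0},{"dx":-0.24,"dy":0,"dz":-0.08,"wx":0,"wy":0,"wz":0},{"dx":-0.32,"dy":0,"dz":-0.12,"wx":0,"wy":0,"wz":0},{"dx":-0.4,"dy":0,"dz":-0.16,"wx":0,"wy":0,"wz":0}]'
```

```text
time: 12.12
ee_pos: [0.6871, 0.0512, 0.242]
orientation: [-0.18, 3.085, -0.002]
contact_force: [0.7, -0.0, -0.4]
finger_gap: -0.0
grip_force: 0.0
time: 12.53
ee_pos: [0.654, 0.0513, 0.2466]
orientation: [-0.18, 3.079, -0.002]
contact_force: [-0.7, -0.2, 0.1]
finger_gap: -0.0
grip_force: 0.0
time: 12.95
ee_pos: [0.6141, 0.051, 0.2288]
orientation: [-0.18, 3.08, -0.003]
contact_force: [2.2, -2.1, 1.2]
finger_gap: 0.0001
grip_force: 1.5
```

```bash
python3 -m handwheel '[{"dx":-0.09,"dy":0,"dz":-0.07,"wx":0,"wy":0,"wz":0},{"dx":-0.17,"dy":0,"dz":-0.15,"wx":0,"wy":0,"wz":0},{"dx":-0.25,"dy":0,"dz":-0.24,"wx":0,"wy":0,"wz":0},{"dx":-0.33,"dy":0,"dz":-0.33,"wx":0,"wy":0,"wz":0},{"dx":-0.4,"dy":0,"dz":-0.43,"wx":0,"wy":0,"wz":0}]'
python3 -m handwheel '[{"dx":-0.04,"dy":0,"dz":-0.08,"wx":0,"wy":0,"wz":0},{"dx":-0.08,"dy":0,"dz":-0.16,"wx":0,"wy":0,"wz":0},{"dx":-0.11,"dy":0,"dz":-0.23,"wx":0,"wy":0,"wz":0},{"dx":-0.14,"dy":0,"dz":-0.31,"wx":0,"wy":0,"wz":0},{"dx":-0.16,"dy":0,"dz":-0.39,"wx":0,"wy":0,"wz":0}]'
```

```text
time: 13.37
ee_pos: [0.5729, 0.0512, 0.1849]
orientation: [-0.18, 3.082, -0.002]
contact_force: [2.3, -2.0, 2.1]
finger_gap: 0.0001
grip_force: 1.3
time: 13.78
ee_pos: [0.5576, 0.0514, 0.1457]
orientation: [-0.18, 3.082, -0.002]
contact_force: [-0.3, -0.7, 3.0]
finger_gap: -0.0
grip_force: 1.2
```

```bash
python3 -m handwheel '[{"dx":0,"dy":0,"dz":-0.06,"wx":0,"wy":0,"wz":0},{"dx":-0.01,"dy":0,"dz":-0.11,"wx":0,"wy":0,"wz":0},{"dx":-0.02,"dy":0,"dz":-0.15,"wx":0,"wy":0,"wz":0},{"dx":-0.02,"dy":0,"dz":-0.18,"wx":0,"wy":0,"wz":0},{"dx":-0.02,"dy":0,"dz":-0.2,"wx":0,"wy":0,"wz":0}]'
python3 -m handwheel '[{"dx":0,"dy":0,"dz":-0.02,"wx":0,"wy":0,"wz":0},{"dx":0,"dy":0,"dz":-0.04,"wx":0,"wy":0,"wz":0},{"dx":0,"dy":0,"dz":-0.05,"wx":0,"wy":0,"wz":0},{"dx":0,"dy":0,"dz":-0.05,"wx":0,"wy":0,"wz":0},{"dx":0,"dy":0,"dz":-0.05,"wx":0,"wy":0,"wz":0}]'
```

```text
time: 14.2
ee_pos: [0.5561, 0.0514, 0.1261]
orientation: [-0.18, 3.082, -0.001]
contact_force: [-2.1, -0.3, 2.3]
finger_gap: -0.0001
grip_force: 1.0
time: 14.62
ee_pos: [0.5563, 0.0514, 0.125]
orientation: [-0.18, 3.081, -0.002]
contact_force: [-9.8, 0.0, 21.2]
finger_gap: -0.0003
grip_force: 10.3
```

The lid has stopped hard at z = 0.125, which is its shut height. I'll ease the load, retract upward and towards the robot's right, and check with a picture.

```bash
python3 -m handwheel '[{"dx":0,"dy":0,"dz":0.1,"wx":0,"wy":0,"wz":0},{"dx":0,"dy":0,"dz":0.25,"wx":0,"wy":0,"wz":0},{"dx":0,"dy":0,"dz":0.5,"wx":0,"wy":0,"wz":0},{"dx":0,"dy":0,"dz":0.75,"wx":0,"wy":0,"wz":0},{"dx":0,"dy":0,"dz":1,"wx":0,"wy":0,"wz":0}]' >/dev/null
python3 -m handwheel '[{"dx":-0.1,"dy":-0.15,"dz":0,"wx":0,"wy":0,"wz":0},{"dx":-0.25,"dy":-0.35,"dz":0,"wx":0,"wy":0,"wz":0},{"dx":-0.4,"dy":-0.55,"dz":0,"wx":0,"wy":0,"wz":0},{"dx":-0.6,"dy":-0.8,"dz":0,"wx":0,"wy":0,"wz":0},{"dx":-0.8,"dy":-1,"dz":0,"wx":0,"wy":0,"wz":0}]' >/dev/null
python3 -m handwheel '[{"dx":-0.2,"dy":-0.25,"dz":0,"wx":0,"wy":0,"wz":0},{"dx":-0.4,"dy":-0.5,"dz":0,"wx":0,"wy":0,"wz":0},{"dx":-0.5,"dy":-0.75,"dz":0,"wx":0,"wy":0,"wz":0},{"dx":-0.5,"dy":-0.95,"dz":0,"wx":0,"wy":0,"wz":0},{"dx":-0.5,"dy":-1,"dz":0,"wx":0,"wy":0,"wz":0}]'
python3 -m handwheel '[{"dx":0,"dy":-0.2,"dz":0,"wx":0,"wy":0,"wz":0},{"dx":0,"dy":-0.45,"dz":0,"wx":0,"wy":0,"wz":0},{"dx":0,"dy":-0.65,"dz":0,"wx":0,"wy":0,"wz":0},{"dx":0,"dy":-0.65,"dz":0,"wx":0,"wy":0,"wz":0},{"dx":0,"dy":-0.65,"dz":0,"wx":0,"wy":0,"wz":0}]'
python3 - <<'E'
from h import *
cv2.imwrite("pics/t6.png",cv2.resize(r.grab_frame("top")[:,:,::-1],(800,600),interpolation=cv2.INTER_CUBIC))
w=.1186;c,s=np.cos(w),np.sin(w)
X=[[.5967+c*a-s*b,.0464+s*a+c*b,.125] for a,b in[(-.083,.13),(-.083,-.13),(.075,.13),(.075,-.13)]]
print((proj("top",X)/.7).round(1).tolist())
E
```

```text
time: 15.87
ee_pos: [0.4268, -0.1514, 0.2222]
orientation: [-0.175, 3.079, -0.005]
contact_force: [-0.0, 0.9, 0.4]
finger_gap: 0.0
grip_force: 0.0
time: 16.28
ee_pos: [0.427, -0.2141, 0.2217]
orientation: [-0.178, 3.081, -0.001]
contact_force: [0.1, 0.5, -0.5]
finger_gap: -0.0001
grip_force: 0.0
[[290.8, 300.2], [451.7, 284.0], [282.7, 204.9], [440.8, 189.5]]
```

View pics/t6.png

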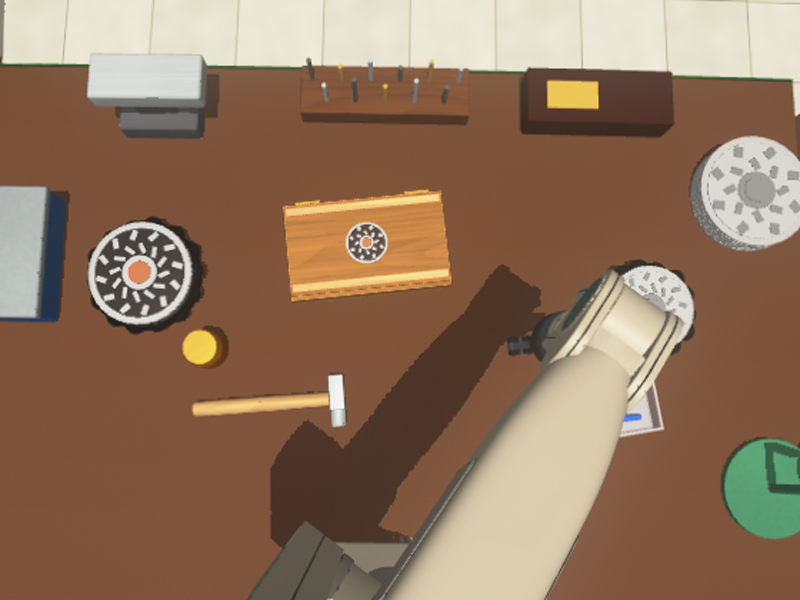

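The lid's front corners are at (291,300) and (451,284), exactly where the shut pose predicts. No drawer front shows, the hammer, jar, bowls and tray are unmoved, and the arm is clear. I'm handing in.

```bash
python3 -c "
from cell import r
print(r.close_job())"
```

```text
the job is handed in; nothing more can be done
None
```

Both drawers were pushed home before the lid was pushed fully shut, nothing else visibly moved, the arm finished clear of the chest at 16 s, and the job is handed in; no verdict was returned.

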